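Close the jar with the lid that screws fully home, scrap the other

TASK

One of these two lids has the wrong sealing disc inside and will not screw fully home on the white jar; from outside you cannot tell which. Find out by carefully screwing a lid on (clockwise), leave the jar closed with the lid that turns fully home, screwed down snug to its stop, and put the other lid in the shallow white tray. Work gently: never force a lid that has come to its stop, so that the jar does not turn, shift or tip with it, and leave the spice jar and the salt shaker alone.

Things in the scene. Friction and masses are not known exactly. Their poses are not given: they have to be found in the camera images.
- jar: Squat white glazed jar with a blue band, 112 mm in diameter, 82 mm tall, loose on the worktop, held only by its weight (1.2 to 1.5 kg). Origin: centre of its foot, z up. Shoulder up to 62 mm, then the neck, 43 mm in diameter. Four blue dots on the shoulder mark its x and y axes. A lid runs down easily; turned on against its stop it takes the whole jar round with it.
- jar_rim (a point): Centre of the jar's mouth, on its axis, 82 mm above its foot; the rim is bevelled. Lid set level on the neck with yaw 97 deg more than the jar's (or quarter turns from that): lugs drop in before the ridges, lid top rests 11 mm above the rim. Then press 3 to 5 N and turn clockwise: it sinks to a firm stop, at home with its top 5 mm above the rim.
- jar_thread (a point): Start of one thread ridge, 23 mm from the jar's axis, 3 mm under the rim, at yaw 80 deg from the jar's +x. Four starts, 90 deg apart; right-handed: ridges 2.4 mm thick, to diameter 49.2 mm, descend clockwise (from above) 28 mm a turn over 160 deg. Lugs have 1.4 mm of vertical play. It stays with the jar.
- jar_side (a point): Point on the jar's wall, 56 mm out along its +x axis, 30 mm up; it shows whether the jar has turned or shifted.
- lid_1: Round brushed-steel screw lid, finely knurled, 56.4 mm in diameter, 20 mm tall, 0.08 kg, standing open side down. Origin: centre of its lower edge, z up. Inside, 1.4 to 4.6 mm above that edge, four round lugs reach in to radius 22.6 mm (skirt's inner radius 25.8), on the lid's x and y axes; a small blue dot on top marks each.
- lid_2: The other lid. Round brushed-steel screw lid, finely knurled, 56.4 mm in diameter, 20 mm tall, 0.08 kg, standing open side down. Origin: centre of its lower edge, z up. Inside, 1.4 to 4.6 mm above that edge, four round lugs reach in to radius 22.6 mm (skirt's inner radius 25.8), on the lid's x and y axes; a small blue dot on top marks each.
- lid_1_top (a point): Centre of the top of lid_1, 20 mm above its lower edge. A loose sealing disc, 49 mm across, is captive inside; the rim lifts it against the ceiling (17 mm up). Right disc: 2 mm thick, the lid stops home, after 97 deg from the drop-in, its dots over the jar's dots. Wrong disc: 5 mm, same firm stop after only 59 deg, top 8 mm above the rim.
- lid_2_top (a point): Centre of the top of lid_2, 20 mm above its lower edge. Of the two lids one has the right disc and one the wrong, at random. In either the disc meets the rim about 18 deg before the firm stop: it no longer sinks then, but is not tight yet.
- tray: Shallow white enamel tray with a blue rolled edge, fixed, 165 x 135 mm (x, y), 14 mm tall; inner floor 3 mm above the worktop. Origin: centre of its underside; x along its long side.
- spice_jar: Glass spice jar with a red cap, 45 mm in diameter, 106 mm tall, a bystander. Origin: centre of its foot.
- salt: Glass salt shaker with a grey top, 44 mm in diameter, 90 mm tall, a bystander. Origin: centre of its foot.
There are look-alikes about, which are no part of the job. What is shaped like the lid_1 but yellow is not meant.

How it is judged:
By the outcome, as a careful person would: the job done as asked, in the order asked, and still so for the second after the job is handed in, with the robot touching nothing.
It also fails if it takes over 67 s, if anything falls off the work surface, if the arm or the gripper's body presses on something with over 40 N, if the wrist force passes 120 N, or if a joint passes its speed limit or range.

ROBOT

A 6-joint arm with a two-finger parallel gripper is mounted at the origin on a cart in front of the work surface, level with it; the furniture and walls round the work are solid. World frame = base frame: x ahead of the robot, y to its left, z up, the work surface at z = 0. Lengths are in mm, angles in rad, forces in N, time in s.
With the tool pointing down it reaches from about 350 to 875 mm from the base axis. Payload 4.2 kg.
Tool frame: the origin (TCP) lies between the finger pads; the fingertips stand 14 mm ahead of it and the grasp point (between the pads) lies 5 mm behind it; z points along the fingers, y is the line along which they close (so a half turn about z gives the same grasp; the last joint's range is limited). The gripper opens to 87 mm and grips with 3 to 60 N. Pads are 19 mm wide; open, the fingers measure 117 mm over their backs; the gripper's body (75 mm by 190 mm) begins 51 mm behind the grasp point.
Start: joints at [-1.002, 0.385, 0.008, 0, -1.194, -0.259], TCP at [190.558, -595.22, 236.55] pointing down, gripper open.
Joint ranges: [-3.14, 3.14], [-1.21, 2.06], [-1.07, 1.41], [-3.16, 2.05], [-2.99, -0.16], [-3.1, 3.1]. Speed limits (rad/s): [2.79, 2.79, 3.14, 3.14, 3.14, 3.14].

INTERFACE

Orientations are given as [roll, pitch, yaw] about the fixed x, y, z axes, in that order (R = Rz(yaw) Ry(pitch) Rx(roll)).
In Python, from plant import manip gives the robot as it stands. The module is installed in compiled form; this text tells all that it offers.
- The arm moves only by the shell command python3 -m pendant 'ROWS' [FORCE]. ROWS is JSON, a list of rows, each a list of 3 entries, a list of its own where there are three numbers: the shift along the tool's x, y, z in mm, then the turn, a rotation vector about the tool's x, y, z in rad, then the finger opening in mm, from 0 to 87. In form: [[[tx, ty, tz], [ax, ay, az], jaw], ...]. A call has 1 to 8 rows; each row is the pose to reach, as a shift and turn from the pose commanded when the call began, along the tool's axes at that moment; what a row does not reach only later rows make up. A row lasts 1/10 s, in which the tool goes at most 50 mm and 8.59 degrees, less where a joint would pass 70% of its speed; a pose out of reach is approached as far as the arm can. A call with a gripper value outside its range is refused whole. The fingers move at their own pace and stop on an object; FORCE is the grip in N (left out, the last holds). Time passes only in rows, so rows that repeat a pose let the fingers close. It gives the time, the measured TCP pose, the force, the opening and the grip force at its end, in the units of the state.
- manip.get_obs(): the state, without advancing time (a new reading comes with each control period).
- manip.grab_frame(name): name is "scene" or "top"; returns a dict with "frame" (384x512x3 uint8, blue, green, red), "z_map" (384x512 float32, mm along the optical axis (not along the pixel's ray), 0 where there is no reading), "fx", "fy", "cx", "cy" (pixels), "k1" (the pictures are not rectified: a ray, as slopes to the right and down, at radius r is drawn at 1 + k1 r^2 times it, then the intrinsics apply), "rvec" (rotation vector, rad) and "tvec" (3), from world to camera coordinates, as OpenCV has them. Camera axes: x right, y down, z forward; pixel columns grow to the right and rows downward; lengths in mm; the calibration is good to about 2 mm. A picture is of the moment at which its call begins.
- manip.hand_in(): hands the job in; it is judged then, once.
Trained networks look in a picture, given as the dict that the camera call returned (one of the last four; its "shot" number tells which), for a name from the list of things; names that differ only in an ending like _2 or _b are one class to them, and where a whole thing is asked for, a point or a joint stands for the part that bears it (a point fixed in the world has none). Each returns a list of dicts, best first, with "conf" (0 to 1); they miss things now and then, are a little off and sometimes report something else, mostly with a low value. They report only what shows in the picture. A call takes as long as a camera call. They do not tell look-alikes from the thing itself.
- manip.regions_of(query, picture): "pixels" (384x512 bool, what is visible of it) and "rect" ([left, top, right, bottom] in pixels, round what is visible of it).
The state is a dict: "time_s": time; "q": joint angles; "joint_vel": joint speeds; "effort": joint torques, N m; "ee_pos": TCP position; "tcp_rot": TCP orientation; "ft_force": force on the tool from outside, world axes, zero at the start; "wrist_torque": the same for the moment, N m; "finger_gap": finger opening in mm; "finger_force": force on a finger pad.
Only numpy, scipy, OpenCV 4.12 (cv2) and the standard library are available. Lean on these libraries where they do the work, as an engineer would, in place of code of your own. Each camera call takes 0.05 s, during which the arm holds its last target. There are 200 camera calls.

## Working session

There is one attempt and no reset: what is moved stays moved. The work goes in short steps, Python scripts to look and compute and a shell command to move; the robot and the scene stay as the last step left them, time stands still between calls to the robot, and variables do not carry over. Pictures are saved under pics/ and viewed, at most 10 in all, crops included, and the job is handed in when it is done.

```bash
mkdir -p pics; cat > h.py <<'E'
import numpy as np, cv2
from plant import manip
from scipy.spatial.transform import Rotation as Ro
def cloud(p):
    z=p["z_map"];v,u=np.mgrid[0:384,0:512]
    xd=(u-p["cx"])/p["fx"];yd=(v-p["cy"])/p["fy"];x,y=xd.copy(),yd.copy()
    for _ in range(6):
        s=1+p["k1"]*(x*x+y*y);x=xd/s;y=yd/s
    c=np.stack([x*z,y*z,z],-1)
    R=cv2.Rodrigues(np.array(p["rvec"],float))[0]
    w=(c-np.array(p["tvec"]).reshape(3))@R
    w[z<=0]=np.nan
    return w
def ray(p,u,v,zw):
    xd=(u-p["cx"])/p["fx"];yd=(v-p["cy"])/p["fy"];x,y=xd,yd
    for _ in range(6):
        s=1+p["k1"]*(x*x+y*y);x=xd/s;y=yd/s
    R=cv2.Rodrigues(np.array(p["rvec"],float))[0];t=np.array(p["tvec"]).reshape(3)
    o=-R.T@t;d=R.T@np.array([x,y,1.])
    return o+d*(zw-o[2])/d[2]
def st():
    o=manip.get_obs();print("t",o["time_s"],"tcp",np.round(o["ee_pos"],1),"rot",np.round(o["tcp_rot"],4),"F",np.round(o["ft_force"],1),"T",np.round(o["wrist_torque"],2),"gap",o["finger_gap"],o["finger_force"],"q",np.round(o["q"],2))
E
python3 - <<'E'
from h import *
st()
for n in("top","scene"):
    p=manip.grab_frame(n);cv2.imwrite(f"pics/{n}0.png",p["frame"]);w=cloud(p)
    R=cv2.Rodrigues(np.array(p["rvec"],float))[0];print(n,"cam",-R.T@np.array(p["tvec"]).reshape(3),p["fx"])
    for q in("jar","lid_1","tray","spice_jar","salt"):
        for r in manip.regions_of(q,p)[:4]:
            m=r["pixels"];pt=w[m];pt=pt[~np.isnan(pt[:,0])]
            zt=np.percentile(pt[:,2],95) if len(pt) else np.nan
            a=pt[pt[:,2]>zt-5]
            print(q,round(r["conf"],2),r["rect"],"ztop",zt.round(1),"top c",((a.min(0)+a.max(0))/2).round(1),"med",np.median(pt,0).round(1),"bgr",p["frame"][m].mean(0).round())
E
```

```text
t 0.0 tcp [ 190.4 -594.7  235.4] rot [ 3.1394e+00 -1.0000e-04 -2.8320e+00] F [ 0.6 -0.1  0.5] T [-0.02 -0.05 -0.04] gap 86.77275565346018 0.0 q [-1.    0.39  0.01 -0.   -1.19 -0.26]
top cam [ 432.12475299 -153.07009989 1109.74275791] 464.12639463703687
jar 0.76 [153.9, 152.0, 202.3, 202.7] ztop 80.6 top c [549.5  27.4  81.3] med [547.5  24.9  57.8] bgr [215. 217. 216.]
lid_1 0.86 [348.4, 250.5, 371.8, 277.4] ztop 22.1 top c [ 345.9 -403.8   21.6] med [ 347.  -401.5   18.6] bgr [ 49. 156. 182.]
lid_1 0.72 [258.6, 219.9, 282.5, 245.0] ztop 22.6 top c [ 420.3 -183.1   21.5] med [ 419.1 -184.2   19.3] bgr [226. 223. 220.]
lid_1 0.7 [328.8, 209.8, 350.8, 232.1] ztop 22.7 top c [ 451.3 -351.1   21.9] med [ 451.3 -350.3   19. ] bgr [228. 225. 223.]
lid_1 0.56 [296.1, 250.3, 322.3, 268.7] ztop 22.6 top c [ 355.6 -277.8   21.2] med [ 353.6 -277.5   19.2] bgr [ 86. 227. 226.]
tray 0.95 [213.4, 114.7, 299.5, 203.7] ztop 14.2 top c [ 602.  -156.6   14.8] med [ 603.1 -156.3    3.6] bgr [226. 219. 215.]
spice_jar 0.76 [183.4, 101.0, 207.1, 132.2] ztop 108.6 top c [687.8 -11.7 107.7] med [679.7 -14
[... 785 characters left out ...]
 [ 451.  -351.9   18.4] med [ 447.6 -339.    16.1] bgr [133. 130. 132.]
lid_1 0.52 [336.1, 189.4, 359.3, 208.2] ztop 19.3 top c [ 342.8 -405.    17.8] med [ 340.  -391.8   16.2] bgr [ 32. 111. 130.]
tray 0.73 [199.5, 195.0, 255.4, 226.8] ztop 12.8 top c [ 597.2 -123.6   45.2] med [ 599.3 -165.7    2.1] bgr [169. 169. 168.]
spice_jar 0.59 [154.9, 192.2, 170.6, 234.9] ztop 105.6 top c [686.9 -10.9 104.3] med [674.9   1.9  64.6] bgr [ 62.  76. 108.]
spice_jar 0.3 [176.2, 216.5, 227.4, 269.3] ztop 77.5 top c [545.7  27.6  77.6] med [529.2  52.7  49.7] bgr [140. 143. 145.]
salt 0.57 [237.1, 159.6, 249.6, 194.2] ztop 83.7 top c [ 642.4 -315.    83.5] med [ 637.7 -306.3   43.6] bgr [ 96.  99. 105.]
```

```bash
python3 - <<'E'
from h import *
p=manip.grab_frame("top");f=p["frame"]
cr=[cv2.resize(f[v-32:v+32,u-32:u+32],(384,384),interpolation=cv2.INTER_CUBIC) for u,v in((178,177),(270,232))]
cr+= [cv2.resize(f[v-32:v+32,u-32:u+32],(384,384),interpolation=cv2.INTER_CUBIC) for u,v in((340,221),)]
a=np.hstack(cr[:2]);cv2.imwrite("pics/c1.png",a)
cv2.imwrite("pics/c2.png",np.hstack([cr[2],cv2.resize(f,(512,384))[:,:400]]))
# blueness
acc=np.zeros(f.shape[:2])
for k in range(4):
    f=manip.grab_frame("top")["frame"].astype(float);acc+=(f[...,0]-f[...,2])/4
for n,(u,v),c,z,rr in(("jar",(178,177),(549,27),62,(24,58)),("A",(270,232),(420,-183),20,(0,28)),("B",(340,221),(451.5,-351),20,(0,28))):
    sub=acc[v-27:v+27,u-27:u+27];
    for i,j in zip(*np.where(sub>25)):
        X=ray(p,u-27+j,v-27+i,z);d=X[:2]-c;r=np.hypot(*d)
        if rr[0]<r<rr[1]:print(n,u-27+j,v-27+i,sub[i,j].round(),"r",r.round(1),"ang",np.degrees(np.arctan2(d[1],d[0])).round(1))
E
```

```text
jar 180 156 34.0 r 46.4 ang -8.3
jar 179 157 33.0 r 43.8 ang -5.8
jar 180 157 68.0 r 44.1 ang -8.8
jar 181 157 39.0 r 44.5 ang -11.8
jar 180 158 30.0 r 41.8 ang -9.4
jar 157 172 44.0 r 46.8 ang 78.8
jar 158 172 48.0 r 44.5 ang 78.3
jar 157 173 40.0 r 46.4 ang 81.6
jar 158 173 45.0 r 44.1 ang 81.2
jar 195 178 28.0 r 42.3 ang -96.6
jar 195 179 69.0 r 42.6 ang -99.7
jar 196 179 54.0 r 44.9 ang -99.2
jar 195 180 54.0 r 43.1 ang -102.7
jar 196 180 45.0 r 45.3 ang -102.0
jar 172 194 34.0 r 42.7 ang 166.0
jar 173 194 36.0 r 42.2 ang 169.1
jar 172 195 65.0 r 44.9 ang 166.8
jar 173 195 70.0 r 44.4 ang 169.7
jar 172 196 29.0 r 47.1 ang 167.5
jar 173 196 36.0 r 46.7 ang 170.2
A 272 222 42.0 r 26.2 ang -18.6
A 271 223 44.0 r 23.2 ang -14.9
A 272 223 70.0 r 24.0 ang -20.3
A 273 223 30.0 r 24.9 ang -25.4
A 272 224 27.0 r 21.8 ang -22.5
A 259 229 55.0 r 23.7 ang 69.1
A 260 229 56.0 r 21.5 ang 66.9
A 259 230 45.0 r 23.0 ang 74.5
A 260 230 53.0 r 20.7 ang 72.8
A 278 235 52.0 r 23.0 ang -104.2
A 279 235 34.0 r 25.3 ang -102.9
A 278 236 45.0 r 23.7 ang -109.7
A 279 236 37.0 r 25.9 ang -107.9
A 265 241 29.0 r 21.2 ang 157.4
A 266 241 52.0 r 20.4 ang 163.5
A 265 242 37.0 r 23.4 ang 159.6
A 266 242 59.0 r 22.7 ang 165.1
B 334 210 30.0 r 24.8 ang 31.9
B 333 211 57.0 r 24.3 ang 39.7
B 334 211 58.0 r 22.9 ang 35.1
B 347 211 38.0 r 25.8 ang -44.0
B 333 212 29.0 r 22.6 ang 43.5
B 346 212 42.0 r 22.4 ang -43.7
B 347 212 76.0 r 24.2 ang -47.8
B 348 212 50.0 r 26.0 ang -51.4
B 347 213 30.0 r 22.6 ang -52.2
B 332 224 35.0 r 21.8 ang 123.1
B 333 224 40.0 r 19.8 ang 126.8
B 332 225 55.0 r 23.2 ang 127.9
B 333 225 57.0 r 21.4 ang 131.9
B 346 225 50.0 r 20.9 ang -133.7
B 347 225 30.0 r 22.7 ang -129.6
B 346 226 58.0 r 22.6 ang -138.1
B 347 226 52.0 r 24.2 ang -133.9
```

View pics/c1.png

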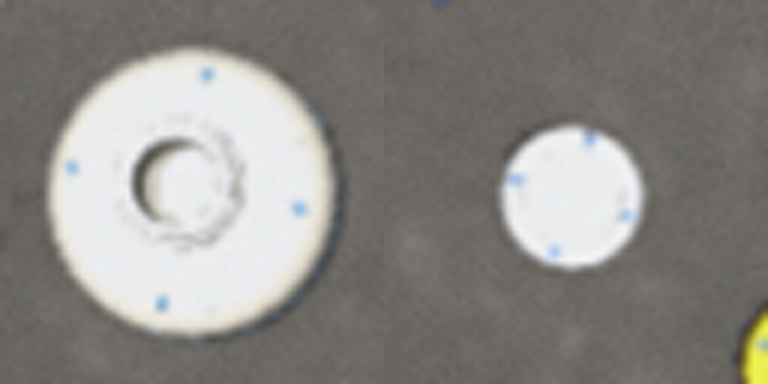

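View pics/top0.png

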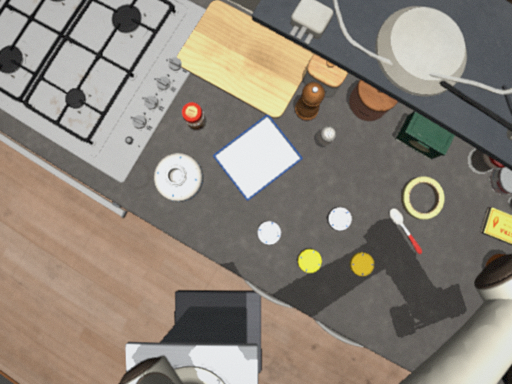

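```bash
cat >> h.py <<'E'
def blue(n=8):
    acc=np.zeros((384,512))
    for k in range(n):
        p=manip.grab_frame("top");f=p["frame"].astype(float);acc+=(f[...,0]-f[...,2])/n
    return p,acc
def dots(p,acc,c,z,rlo,rhi,off=0):
    # 4 dot centroids -> centre, yaw mod 90
    v,u=np.mgrid[0:384,0:512];X=ray_grid(p,z)
    d=X-np.array(c);r=np.hypot(d[...,0],d[...,1])
    m=((r>rlo)&(r<rhi)&(acc>22)).astype(np.uint8)
    k,l=cv2.connectedComponents(m);out=[]
    for i in range(1,k):
        s=l==i
        s2=cv2.dilate(s.astype(np.uint8),np.ones((3,3)))>0
        wt=np.clip(acc[s2]-8,0,None)
        if wt.sum()<80: continue
        uu=(u[s2]*wt).sum()/wt.sum();vv=(v[s2]*wt).sum()/wt.sum()
        out.append(ray(p,uu,vv,z)[:2])
    out=np.array(out);cc=out.mean(0);e=out-cc
    a=np.degrees(np.arctan2(e[:,1],e[:,0]))
    yaw=np.degrees(np.angle(np.exp(4j*np.radians(a)).mean()))/4
    return len(out),cc,np.hypot(*e.T),np.sort(a),yaw
def ray_grid(p,z):
    v,u=np.mgrid[0:384,0:512]
    xd=(u-p["cx"])/p["fx"];yd=(v-p["cy"])/p["fy"];x,y=xd.copy(),yd.copy()
    for _ in range(6):
        s=1+p["k1"]*(x*x+y*y);x=xd/s;y=yd/s
    R=cv2.Rodrigues(np.array(p["rvec"],float))[0];t=np.array(p["tvec"]).reshape(3)
    o=-R.T@t;d=np.stack([x,y,np.ones_like(x)],-1)@R
    return (o+d*((z-o[2])/d[...,2])[...,None])[...,:2]
E
python3 - <<'E'
from h import *
p,acc=blue(10);w=cloud(p)
for n,c,z,a,b in(("jar",(549,27),62,32,55),("A",(420,-183),20,12,30),("B",(451.5,-351),20,12,30)):
    k,cc,r,an,y=dots(p,acc,c,z,a,b);print(n,k,cc.round(2),r.round(1),an.round(1),"yaw90",round(y,2))
# z offsets
for n,c,r0,r1 in(("Atop",(420,-183),0,20),("Btop",(451,-351),0,20),("tableA",(420,-183),40,60),("jarshoulder",(549,27),38,48),("tablejar",(549,27),70,85),("tray",(603,-157),0,40)):
    d=np.hypot(w[...,0]-c[0],w[...,1]-c[1]);s=w[...,2][(d<r1)&(d>=r0)];print(n,np.nanmedian(s).round(2))
R=Ro.from_euler("xyz",manip.get_obs()["tcp_rot"]);print(R.as_matrix().round(3))
E
```

```text
jar 4 [549.07  27.96] [44.3 44.2 44.3 44.4] [-100.2  -10.3   79.6  169.6] yaw90 -10.3
A 4 [ 420.56 -183.94] [23.4 22.9 23.1 22.9] [-108.6  -17.6   72.4  161.9] yaw90 -17.98
B 4 [ 452.85 -351.54] [23.  23.  23.2 23.2] [-138.7  -49.4   40.8  130.2] yaw90 40.73
Atop 19.68
Btop 18.72
tableA -0.06
jarshoulder 57.51
tablejar 0.18
tray 3.13
[[-0.952 -0.305  0.   ]
 [-0.305  0.952 -0.   ]
 [ 0.    -0.    -1.   ]]
```

```bash
cat >> h.py <<'E'
def to(xyz,yawdeg=None):
    o=manip.get_obs();R=Ro.from_euler("xyz",o["tcp_rot"]);d=R.inv().apply(np.array(xyz)-o["ee_pos"])
    print("shift",d.round(1).tolist(),end=" ")
    if yawdeg is not None:
        Rt=Ro.from_euler("xyz",[np.pi,0,np.radians(yawdeg)]);print("turn",(R.inv()*Rt).as_rotvec().round(3).tolist(),end="")
    print()
E
python3 -m pendant '[[[-115,107,38],[0,0,-0.15],87],[[-115,107,38],[0,0,-0.3],87],[[-115,107,38],[0,0,-0.45],87],[[-230,214,77],[0,0,-0.6],87],[[-230,214,77],[0,0,-0.75],87],[[-230,214,77],[0,0,-0.9],87],[[-344,321,116],[0,0,-1.08],87],[[-344,321,116],[0,0,-1.08],87]]' 10
python3 -c "
from h import *
st();to([420.6,-183.9,60],-100)"
```

```text
time_s: 2.15
ee_pos: [381.3, -254.7, 141.1]
tcp_rot: [-3.14, -0.0, -1.748]
ft_force: [-0.2, -0.0, 0.1]
finger_gap: 87.1
finger_force: 0.0
t 2.15 tcp [ 381.3 -254.7  141.1] rot [-3.1401e+00 -3.0000e-04 -1.7484e+00] F [-0.2 -0.   0.1] T [-0.02 -0.04  0.02] gap 87.10002314243974 0.0 q [-0.23  0.2  -0.52  0.   -0.84  0.05]
shift [-76.6, -26.1, 81.1] turn [-0.001, -0.0, -0.003]
```

```bash

python3 -m pendant '[[[-76,-26,81],[0,0,0],87],[[-76,-26,81],[0,0,0],87],[[-76,-26,81],[0,0,0],87],[[-76,-26,81],[0,0,0],87],[[-76,-26,81],[0,0,0],87]]' 10 >/dev/null
python3 -c "
from h import *
st();to([420.6,-183.9,16.5],-100);st()"
```

```text
t 2.65 tcp [ 420.1 -186.8   60.7] rot [-3.1406e+00 -2.0000e-04 -1.7516e+00] F [ 0.1 -0.3  0.6] T [-0.04  0.06 -0.01] gap 87.00904366757149 0.0 q [-0.06  0.33 -0.61  0.   -0.63 -0.12]
shift [-2.9, 0.1, 44.2] turn [-0.001, -0.0, -0.006]
t 2.65 tcp [ 420.1 -186.8   60.7] rot [-3.1406e+00 -2.0000e-04 -1.7516e+00] F [ 0.1 -0.3  0.6] T [-0.04  0.06 -0.01] gap 87.00904366757149 0.0 q [-0.06  0.33 -0.61  0.   -0.63 -0.12]
```

```bash

python3 -m pendant '[[[-3,0,30],[0,0,0],87],[[-3,0,43],[0,0,0],87],[[-3,0,43],[0,0,0],87],[[-3,0,43],[0,0,0],54],[[-3,0,43],[0,0,0],54],[[-3,0,43],[0,0,0],54],[[-3,0,43],[0,0,0],54],[[-3,0,43],[0,0,0],54]]' 15 >/dev/null
python3 - <<'E'
from h import *
st();p,acc=blue(2)
print(dots(p,acc,(420.6,-184),20,12,30))
E
```

```text
t 3.45 tcp [ 420.4 -183.4   17.4] rot [-3.1407e+00  1.0000e-04 -1.7518e+00] F [ 0.4 -0.7  0.1] T [ 0.01  0.05 -0.05] gap 57.45484678206412 5.788534800522029 q [-0.06  0.41 -0.65  0.   -0.51 -0.13]h.py:41: RuntimeWarning: Mean of empty slice.
  out=np.array(out);cc=out.mean(0);e=out-cc
  ret = ret.dtype.type(ret / rcount)
Traceback (most recent call last):
  File "h.py", line 42, in dots
    a=np.degrees(np.arctan2(e[:,1],e[:,0]))
                            ~^^^^^
IndexError: too many indices for array: array is 1-dimensional, but 2 were indexed
```

```bash

python3 -m pendant '[[[0,0,0],[0,0,0],54],[[0,0,0],[0,0,0],54],[[0,0,-50],[0,0,0],54],[[0,0,-100],[0,0,0],54],[[0,0,-130],[0,0,0],54],[[0,0,-130],[0,0,0],54]]' 15 >/dev/null
python3 -c "
from h import *
st();to([549.5,28.6,122],-85.7)"
```

```text
t 4.15 tcp [ 423.1 -183.6  151.2] rot [-3.1315e+00  5.0000e-04 -1.7509e+00] F [ 0.4  0.9 -0.8] T [0.07 0.02 0.02] gap 56.99545881175594 14.999675760045648 q [-0.06  0.19 -0.51  0.   -0.86 -0.13]
shift [-231.4, -86.1, 30.2] turn [-0.01, -0.001, -0.255]
```

```bash

python3 -m pendant '[[[-46,-17,0],[0,0,-0.06],54],[[-92,-34,0],[0,0,-0.12],54],[[-138,-51,0],[0,0,-0.18],54],[[-184,-68,10],[0,0,-0.257],54],[[-231,-86,30],[0,0,-0.257],54],[[-231,-86,30],[0,0,-0.257],54],[[-231,-86,30],[0,0,-0.257],54],[[-231,-86,30],[0,0,-0.257],54]]' >/dev/null
python3 - <<'E'
from h import *
st();p=manip.grab_frame("scene");st();to([549.5,28.6,112],-85.65)
f=p["frame"];cv2.imwrite("pics/s1.png",cv2.resize(f[170:290,130:290],(800,600),interpolation=cv2.INTER_CUBIC))
E
```

```text
t 4.95 tcp [545.2  27.8 116.1] rot [ 3.1391e+00 -4.0000e-04 -1.4953e+00] F [ 0.6 -0.1 -0.8] T [-0.02  0.13  0.05] gap 57.26831371066438 14.999745560344309 q [ 0.35  0.37 -0.35 -0.   -0.85 -0.27]
t 5.0 tcp [545.4  27.4 116.7] rot [ 3.1403e+00 -2.0000e-04 -1.4959e+00] F [ 0.1 -0.5 -1.4] T [0.01 0.16 0.04] gap 56.9701767305911 14.999718354083598 q [ 0.35  0.37 -0.35 -0.   -0.85 -0.27]
shift [-0.9, -4.2, 4.7] turn [0.001, -0.0, -0.001]
```

View pics/s1.png

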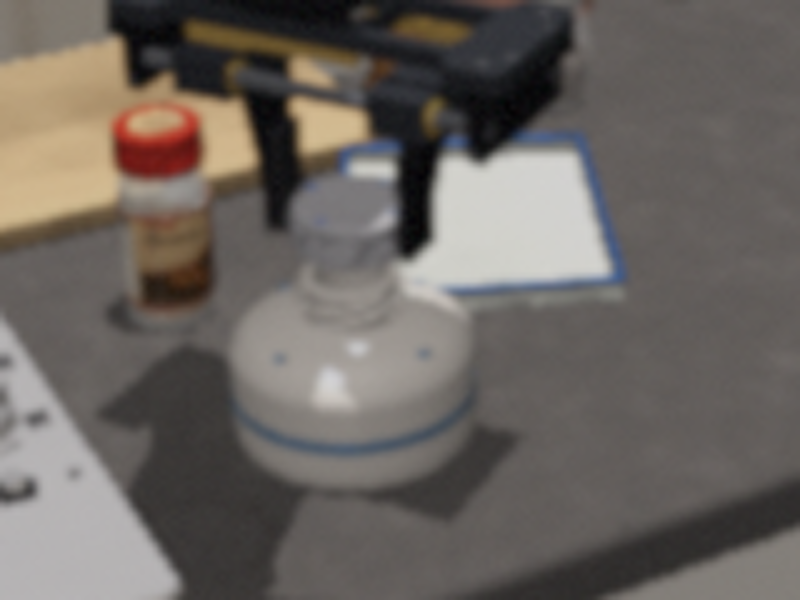

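```bash
cat > fit.py <<'E'
from h import *
from scipy.optimize import least_squares
def fit(n=6,zl=(101,113)):
    W=np.concatenate([(lambda p:cloud(p)[170:290,130:290].reshape(-1,3))(manip.grab_frame("scene")) for _ in range(n)])
    def circ(c,r,z0,z1,tol):
        c=np.array(c,float)
        for t in(tol,tol/2,3):
            d=np.hypot(W[:,0]-c[0],W[:,1]-c[1]);s=W[(W[:,2]>z0)&(W[:,2]<z1)&(abs(d-r)<t)][:,:2]
            v=s-c; side=v@np.array([-.6,.8])>0.35*r; s=s[side]
            c=least_squares(lambda x:np.hypot(*(s-x).T)-r,c,loss="soft_l1").x
        res=np.hypot(*(s-c).T)-r
        return c.round(2),len(s),res.std().round(2)
    print("jar",circ((549,28),56,14,44,14));e=manip.get_obs()["ee_pos"][:2]
    print("lid",circ(e,28.2,*zl,10),"tcp",np.round(e,1))
E
python3 -c "
from fit import *
fit()"
```

```text
jar (array([549.08,  25.58]), 3102, np.float64(1.23))
lid (array([544.33,  22.64]), 463, np.float64(1.44)) tcp [546.3  27.8]
```

```bash

python3 -m pendant '[[[-2,-4,3],[0,0,0],54],[[-2,-4,9],[0,0,0],54],[[-2,-4,9],[0,0,0],54],[[-2,-4,9],[0,0,0],54]]' >/dev/null
python3 -c "
from fit import *
st();fit(6,(92,107));st()"
```

```text
t 5.7 tcp [550.   30.7 107.5] rot [ 3.1405e+00 -3.0000e-04 -1.4947e+00] F [-0.  -0.4 -1. ] T [0.01 0.07 0.01] gap 56.96834897451024 14.9998538964428 q [ 0.35  0.39 -0.35  0.   -0.84 -0.27]
jar (array([549.03,  25.59]), 3105, np.float64(1.23))
lid (array([549.8 ,  26.21]), 680, np.float64(1.32)) tcp [550.3  30.8]
t 6.0 tcp [550.3  30.8 108.2] rot [-3.1413e+00  1.0000e-04 -1.4948e+00] F [-0.3  0.3 -1.1] T [0.01 0.13 0.  ] gap 57.07581954884098 14.999768882989883 q [ 0.35  0.39 -0.35  0.   -0.84 -0.27]
```

```bash

python3 -m pendant '[[[0.5,0.7,3],[0,0,0],54],[[0.5,0.7,6],[0,0,0],54],[[0.5,0.7,8],[0,0,0],54],[[0.5,0.7,8],[0,0,0],54]]' |egrep "ee_pos|ft_f"
python3 -m pendant '[[[0,0,1],[0,0,0],54],[[0,0,2],[0,0,0],54],[[0,0,2],[0,0,0],54]]' |egrep "ee_pos|ft_f"
python3 -m pendant '[[[0,0,1],[0,0,0],54],[[0,0,2],[0,0,0],54],[[0,0,2],[0,0,0],54]]' |egrep "ee_pos|ft_f"
python3 -c "
from h import *
st()"
```

```text
ee_pos: [549.3, 30.1, 99.5]
ft_force: [-1.2, -0.6, -0.8]
ee_pos: [549.5, 30.2, 97.9]
ft_force: [-0.5, -0.6, -0.8]
ee_pos: [549.4, 30.1, 95.9]
ft_force: [-0.1, -0.1, -1.0]
t 7.0 tcp [549.4  30.1  95.9] rot [ 3.1413e+00 -1.0000e-04 -1.4948e+00] F [-0.1 -0.1 -1. ] T [0.03 0.12 0.  ] gap 57.10279838647409 14.999756442848593 q [ 0.35  0.4  -0.36 -0.   -0.81 -0.27]
```

```bash

for i in 1; do python3 -m pendant '[[[0,0,1],[0,0,0],54],[[0,0,2],[0,0,0],54],[[0,0,2],[0,0,0],54]]' |egrep "ee_pos|ft_f"; done
python3 -m pendant '[[[0,0,1],[0,0,0],54],[[0,0,1.5],[0,0,0],54],[[0,0,1.5],[0,0,0],54]]' |egrep "ee_pos|ft_f"
python3 -m pendant '[[[0,0,0.5],[0,0,0],54],[[0,0,1],[0,0,0],54],[[0,0,1],[0,0,0],54]]' |egrep "ee_pos|ft_f"
python3 -c "
from h import *
st()"
```

```text
ee_pos: [549.5, 30.1, 93.9]
ft_force: [-0.0, -0.7, -1.0]
ee_pos: [549.5, 30.1, 92.4]
ft_force: [0.6, -1.2, -0.2]
ee_pos: [549.5, 30.1, 91.4]
ft_force: [0.1, -1.1, -1.2]
t 7.9 tcp [549.5  30.1  91.4] rot [ 3.1413e+00 -1.0000e-04 -1.4948e+00] F [ 0.1 -1.1 -1.2] T [-0.16  0.24 -0.03] gap 56.84961981051623 14.999952795915306 q [ 0.35  0.41 -0.36 -0.   -0.8  -0.27]
```

```bash

python3 -m pendant '[[[0,0,0.5],[0,0,0],54],[[0,0,1],[0,0,0],54],[[0,0,1],[0,0,0],54]]' |egrep "ee_pos|ft_f"
python3 -m pendant '[[[0,0,0.5],[0,0,0],54],[[0,0,0.5],[0,0,0],54]]' |egrep "ee_pos|ft_f"
python3 -c "
from h import *
st()"
```

```text
ee_pos: [549.5, 30.1, 90.4]
ft_force: [-0.9, -0.3, -0.5]
ee_pos: [549.5, 30.1, 90.1]
ft_force: [-1.3, -0.6, -0.1]
t 8.4 tcp [549.5  30.1  90.1] rot [ 3.1416e+00 -1.0000e-04 -1.4947e+00] F [-1.3 -0.6 -0.1] T [-0.2   0.43 -0.  ] gap 57.193253814812245 15.000063660554588 q [ 0.35  0.41 -0.37  0.   -0.79 -0.27]
```

```bash

python3 -m pendant '[[[0,0,0.5],[0,0,0],54],[[0,0,0.5],[0,0,0],54]]' |egrep "ee_pos|ft_f"
python3 -m pendant '[[[0,0,0.5],[0,0,0],54],[[0,0,0.5],[0,0,0],54]]' |egrep "ee_pos|ft_f"
python3 -c "
from h import *
st()"
```

```text
ee_pos: [549.6, 30.1, 89.9]
ft_force: [-1.4, -0.8, 3.3]
ee_pos: [549.7, 30.1, 89.7]
ft_force: [-2.9, -0.6, 5.9]
t 8.8 tcp [549.7  30.1  89.7] rot [-3.1412e+00 -2.0000e-04 -1.4944e+00] F [-2.9 -0.6  5.9] T [-0.16  0.89 -0.05] gap 57.16208136179101 15.001247290056199 q [ 0.35  0.41 -0.37  0.   -0.79 -0.27]
```

```bash

python3 -m pendant '[[[0,0.3,0.2],[0,0,0.05],54],[[0,0.3,0.4],[0,0,0.1],54],[[0,0.3,0.6],[0,0,0.15],54],[[0,0.3,0.9],[0,0,0.2],54],[[0,0.3,0.9],[0,0,0.2],54]]' >/dev/null
python3 -c "
from h import *
st()"
```

```text
t 9.3 tcp [550.2  30.1  88.8] rot [-3.1394e+00  5.0000e-04 -1.6946e+00] F [-1.  -0.9  4.7] T [-0.41  0.22 -0.08] gap 57.10158045154941 15.001055372413248 q [ 0.35  0.41 -0.37  0.   -0.79 -0.47]
```

```bash

python3 -m pendant '[[[0,0,0.2],[0,0,0.05],54],[[0,0,0.4],[0,0,0.1],54],[[0,0,0.6],[0,0,0.15],54],[[0,0,0.85],[0,0,0.2],54],[[0,0,1.1],[0,0,0.25],54],[[0,0,1.1],[0,0,0.25],54]]' >/dev/null
python3 -c "
from h import *
st()"
python3 -m pendant '[[[0,0,0.2],[0,0,0.05],54],[[0,0,0.45],[0,0,0.1],54],[[0,0,0.7],[0,0,0.15],54],[[0,0,0.7],[0,0,0.15],54]]' >/dev/null
python3 -c "
from h import *
st()"
```

```text
t 9.9 tcp [550.6  30.3  87.7] rot [-3.1388e+00  1.6000e-03 -1.9436e+00] F [ 0.9 -0.9  4. ] T [-0.49 -0.2  -0.08] gap 57.23186327507503 15.001920217182487 q [ 0.35  0.41 -0.37  0.   -0.78 -0.72]
t 10.3 tcp [550.7  30.2  87.2] rot [-3.1388e+00  1.9000e-03 -2.0930e+00] F [ 0.9 -2.2  4.9] T [-0.67 -0.34 -0.05] gap 57.120167821240706 15.001013742294163 q [ 0.35  0.42 -0.37  0.   -0.78 -0.87]
```

```bash

for k in 1 2; do echo; done
python3 -m pendant '[[[0,0,0.2],[0,0,0.05],54],[[0,0,0.45],[0,0,0.1],54],[[0,0,0.45],[0,0,0.1],54]]' >/dev/null
python3 -c "
from h import *
st()"
python3 -m pendant '[[[0,0,0.2],[0,0,0.05],54],[[0,0,0.45],[0,0,0.1],54],[[0,0,0.45],[0,0,0.1],54]]' >/dev/null
python3 -c "
from h import *
st()"
```

```text
t 10.6 tcp [551.   30.2  87.1] rot [-3.1384e+00  2.5000e-03 -2.1926e+00] F [ 1.5 -3.8  6.9] T [-0.86 -0.37 -0.08] gap 56.73169255044426 15.003059464506805 q [ 0.35  0.42 -0.37  0.   -0.78 -0.97]
t 10.9 tcp [551.4  30.   87.1] rot [-3.1379e+00  3.1000e-03 -2.2922e+00] F [ 1.  -2.8  7.9] T [-1.06 -0.41 -0.07] gap 56.89398808944126 15.001285902690142 q [ 0.35  0.42 -0.37  0.   -0.78 -1.07]
```

```bash

python3 -m pendant '[[[0,0,-0.4],[0,0,0.05],54],[[0,0,-0.4],[0,0,0.1],54],[[0,0,-0.4],[0,0,0.1],54]]' >/dev/null
python3 - <<'E'
from fit import *
st();fit(4,(75,88))
p,acc=blue(3)
try: print(dots(p,acc,(549,28),58,32,55))
except Exception as e: print(e)
E
```

```text
t 11.2 tcp [551.3  29.9  87.1] rot [-3.1383  0.0033 -2.3923] F [ 1.5 -3.6  5.5] T [-1.31 -0.7  -0.02] gap 57.195751201560654 14.999625217169523 q [ 0.35  0.42 -0.37  0.   -0.78 -1.17]
jar (array([548.89,  25.74]), 2087, np.float64(1.28))
lid (array([549.15,  26.51]), 279, np.float64(1.34)) tcp [551.3  29.9]
(2, array([523.6938622 ,  10.97322199]), array([31.48023128, 31.48023128]), array([-55.127929, 124.872071]), np.float64(34.87207100283679))
```

```bash

python3 -m pendant '[[[0,0,-0.7],[0,0,-0.1],54],[[0,0,-1.1],[0,0,-0.22],54],[[0,0,-1.6],[0,0,-0.34],54],[[0,0,-2.1],[0,0,-0.46],54],[[0,0,-2.7],[0,0,-0.58],54],[[0,0,-3.3],[0,0,-0.72],54],[[0,0,-4],[0,0,-0.88],54],[[0,0,-4.1],[0,0,-0.9],54]]' >/dev/null
python3 -c "
from h import *
st()"
python3 -m pendant '[[[0,0,-1],[0,0,0],54],[[0,0,-2],[0,0,0],54],[[0,0,-2],[0,0,0],54]]' >/dev/null
python3 -c "
from h import *
st()"
```

```text
t 12.35 tcp [549.3  30.3  89.9] rot [-3.1414e+00  3.0000e-04 -1.4919e+00] F [-0.5 -0.8  2.2] T [-0.1   0.21 -0.08] gap 57.06501825627706 14.999322183430195 q [ 0.35  0.41 -0.37 -0.   -0.79 -0.27]
t 12.65 tcp [548.9  30.2  91.5] rot [ 3.1407e+00  1.0000e-04 -1.4959e+00] F [-0.3 -0.6 -0.3] T [-0.01  0.06 -0.01] gap 56.871373411374414 14.999771020375192 q [ 0.35  0.41 -0.37 -0.   -0.8  -0.27]
```

```bash

python3 -m pendant '[[[0,0,-10],[0,0,0],54],[[0,0,-30],[0,0,0],54],[[0,0,-50],[0,0,0],54],[[0,0,-50],[0,0,0],54]]' >/dev/null
python3 -c "
from h import *
st();to([602.5,-156.5,60])"
```

```text
t 13.05 tcp [551.3  30.7 145.3] rot [-3.1348e+00  1.1000e-03 -1.4945e+00] F [ 0.1  0.4 -1.3] T [0.04 0.04 0.03] gap 57.30562873416792 14.999886313453317 q [ 0.35  0.34 -0.31  0.   -0.92 -0.27]
shift [190.6, -36.2, 85.3]
```

```bash

python3 -m pendant '[[[45,-9,0],[0,0,0],54],[[90,-18,0],[0,0,0],54],[[135,-27,20],[0,0,0],54],[[170,-36,50],[0,0,0],54],[[190,-36,85],[0,0,0],54],[[190,-36,85],[0,0,0],54],[[190,-36,85],[0,0,0],54]]' >/dev/null
python3 -c "
from h import *
st();to([602.5,-156.5,22],-85.7)"
```

```text
t 13.75 tcp [ 598.9 -156.9   55.9] rot [ 3.139   0.     -1.4957] F [0.3 0.8 0.6] T [0.03 0.03 0.01] gap 56.87343681807351 15.000061278697103 q [ 0.    0.55 -0.22  0.   -0.8   0.07]
shift [-0.1, -3.7, 33.9] turn [0.003, 0.0, 0.0]
```

```bash

python3 -m pendant '[[[0,0,0],[0,0,0],54],[[0,0,20],[0,0,0],54],[[0,0,33],[0,0,0],54],[[0,0,33],[0,0,0],54],[[0,0,33],[0,0,0],54]]' |egrep "ee_pos|ft_f"
```

```text
ee_pos: [600.0, -156.0, 24.6]
ft_force: [-0.3, -0.4, 0.2]
```

```bash

python3 -m pendant '[[[0,0,1.5],[0,0,0],54],[[0,0,3],[0,0,0],54],[[0,0,3.8],[0,0,0],54],[[0,0,3.8],[0,0,0],54]]' |egrep "ee_pos|ft_f"
python3 -m pendant '[[[0,0,0],[0,0,0],62],[[0,0,0],[0,0,0],75],[[0,0,0],[0,0,0],75],[[0,0,0],[0,0,0],75],[[0,0,-30],[0,0,0],75],[[0,0,-70],[0,0,0],80],[[0,0,-110],[0,0,0],87],[[0,0,-110],[0,0,0],87]]'
python3 -c "
from h import *
st();to([452.85,-351.5,60])"
```

```text
ee_pos: [599.9, -156.6, 20.5]
ft_force: [-0.4, 0.9, 0.5]
time_s: 15.45
ee_pos: [603.6, -157.1, 137.0]
tcp_rot: [-3.129, -0.003, -1.493]
ft_force: [1.1, 0.1, 1.0]
finger_gap: 85.3
finger_force: 0.0
t 15.45 tcp [ 603.6 -157.1  137. ] rot [-3.1285e+00 -3.0000e-03 -1.4933e+00] F [1.1 0.1 1. ] T [ 0.01  0.03 -0.05] gap 85.32910812191884 0.0 q [ 0.01  0.46 -0.14  0.   -0.96  0.07]
shift [181.9, 166.4, 75.4]
```

```bash

python3 -m pendant '[[[45,41,0],[0,0,-0.13],87],[[90,82,0],[0,0,-0.26],87],[[135,123,20],[0,0,-0.4],87],[[160,150,50],[0,0,-0.53],87],[[181,166,75],[0,0,-0.66],87],[[181,166,75],[0,0,-0.77],87],[[181,166,75],[0,0,-0.77],87],[[181,166,75],[0,0,-0.77],87]]' >/dev/null
python3 - <<'E'
from h import *
st();to([452.85,-352.5,17.5],-41.7)
p,acc=blue(3);print(dots(p,acc,(600,-156),23,12,30));print(dots(p,acc,(549,28),58,32,55))
E
```

```text
t 16.25 tcp [ 448.  -349.9   55.1] rot [ 3.1415e+00 -3.0000e-04 -7.2690e-01] F [ 1.   0.1 -0.3] T [0.03 0.1  0.01] gap 86.85377466705579 0.0 q [-0.38  0.48 -0.35  0.   -0.73  1.22]
shift [5.3, -1.3, 37.6] turn [0.0, -0.0, 0.001]
(2, array([ 612.60899878, -146.63238915]), array([15.94517072, 15.94517072]), array([-47.80788346, 132.19211654]), np.float64(42.19211654221251))
(4, array([549.53923723,  28.60958486]), array([44.23073419, 44.18864858, 44.27318413, 44.48196722]), array([-100.04438001,  -10.19007732,   79.63024944,  169.70093962]), np.float64(-10.225817602995582))
```

```bash

python3 -m pendant '[[[5,-1,0],[0,0,0],87],[[5,-1,20],[0,0,0],87],[[5,-1,34],[0,0,0],87],[[5,-1,34],[0,0,0],87],[[5,-1,34],[0,0,0],87]]' >/dev/null
python3 -c "
from h import *
st();to([452.85,-352.5,17.5],-41.7)"
```

```text
t 16.9 tcp [ 453.  -352.1   21.5] rot [ 3.1416e+00 -7.0000e-04 -7.2390e-01] F [-0.1  0.3  0.5] T [-0.04  0.11 -0.02] gap 86.93151448793655 0.0 q [-0.38  0.54 -0.36  0.   -0.67  1.22]
shift [0.1, 0.4, 4.0] turn [0.0, -0.001, 0.004]
```

```bash

python3 -m pendant '[[[0,0,4],[0,0,0],80],[[0,0,4],[0,0,0],70],[[0,0,4],[0,0,0],54],[[0,0,4],[0,0,0],54],[[0,0,4],[0,0,0],54],[[0,0,4],[0,0,0],54],[[0,0,4],[0,0,0],54],[[0,0,4],[0,0,0],70]]' 5 | egrep "gap|ee_p"
python3 -m pendant '[[[0,0,0],[0,0,0],75],[[0,0,0],[0,0,0.13],80],[[0,0,0],[0,0,0.28],80],[[0,0,0],[0,0,0.43],80],[[0,0,0],[0,0,0.58],80],[[0,0,0],[0,0,0.73],80],[[0,0,0],[0,0,0.87],80],[[0,0,0],[0,0,1.01],80]]' 5 | egrep "gap|ee_p"
python3 -m pendant '[[[0,0,0],[0,0,0.14],80],[[0,0,0],[0,0,0.28],80],[[0,0,0],[0,0,0.42],80],[[0,0,0],[0,0,0.56],80],[[0,0,0],[0,0,0.56],70],[[0,0,0],[0,0,0.56],54],[[0,0,0],[0,0,0.56],54],[[0,0,0],[0,0,0.56],54]]' 5 | egrep "gap|ee_p"
python3 -m pendant '[[[0,0,0],[0,0,0],54],[[0,0,0],[0,0,0],54],[[0,0,0],[0,0,0],54]]' 15 | egrep "gap|ee_p"
python3 -c "
from h import *
st();to([549.6,28.2,112],-85.7)"
```

```text
ee_pos: [452.3, -352.3, 17.2]
finger_gap: 60.6
ee_pos: [452.1, -352.2, 17.0]
finger_gap: 79.9
ee_pos: [452.4, -352.3, 17.2]
finger_gap: 57.6
ee_pos: [452.3, -352.3, 17.1]
finger_gap: 56.9
t 19.6 tcp [ 452.3 -352.3   17.1] rot [-3.1414e+00  1.0000e-04 -2.2945e+00] F [-0.  -0.5  1.2] T [ 0.02 -0.07  0.01] gap 56.90919209633999 14.999635813292116 q [-0.38  0.55 -0.37  0.   -0.66 -0.34]
shift [-349.5, 179.0, -94.9] turn [-0.0, -0.0, -0.799]
```

```bash

python3 -m pendant '[[[0,0,-30],[0,0,0],54],[[0,0,-70],[0,0,0],54],[[-30,15,-105],[0,0,-0.1],54],[[-75,38,-115],[0,0,-0.2],54],[[-120,61,-115],[0,0,-0.3],54],[[-165,84,-115],[0,0,-0.4],54],[[-210,107,-115],[0,0,-0.5],54],[[-250,128,-115],[0,0,-0.6],54]]' >/dev/null
python3 -c "
from h import *
st();to([549.6,28.2,120],-85.45)"
```

```text
t 20.4 tcp [521.7 -78.1 132.2] rot [ 3.1414e+00  1.0000e-04 -1.6905e+00] F [ 1.  -0.3 -0.3] T [ 0.02 -0.04 -0.02] gap 57.08922763047578 14.99603952281177 q [ 0.16  0.32 -0.37 -0.   -0.87 -0.28]
shift [-108.9, -15.0, 12.2] turn [0.0, 0.0, -0.199]
```

```bash

python3 -m pendant '[[[-40,-5,0],[0,0,-0.1],54],[[-80,-11,0],[0,0,-0.2],54],[[-109,-15,5],[0,0,-0.2],54],[[-109,-15,15],[0,0,-0.2],54],[[-109,-15,18],[0,0,-0.2],54],[[-109,-15,18],[0,0,-0.2],54]]' >/dev/null
python3 -c "
from fit import *
st();fit(5,(95,111));st();to([549.6,28.2,100],-85.45)"
```

```text
t 21.0 tcp [549.1  25.3 113.1] rot [ 3.1387e+00 -5.0000e-04 -1.4957e+00] F [-0.1  0.2 -0.1] T [0.   0.11 0.04] gap 56.98163381062785 14.999128750059754 q [ 0.34  0.38 -0.34 -0.   -0.85 -0.27]
jar (array([549.01,  25.62]), 2609, np.float64(1.27))
lid (array([549.39,  24.28]), 598, np.float64(1.25)) tcp [550.4  25.4]
t 21.25 tcp [550.4  25.4 114.5] rot [-3.1409e+00  1.0000e-04 -1.4960e+00] F [ 0.2 -0.2 -0. ] T [ 0.02  0.14 -0.  ] gap 56.97328478768581 14.999298630282283 q [ 0.34  0.38 -0.34  0.   -0.85 -0.27]
shift [-2.9, 0.6, 14.5] turn [-0.001, 0.0, -0.005]
```

```bash

python3 -m pendant '[[[-2.4,0.6,5],[0,0,-0.005],54],[[-2.4,0.6,12],[0,0,-0.005],54],[[-2.4,0.6,18],[0,0,-0.005],54],[[-2.4,0.6,18],[0,0,-0.005],54]]' |egrep "ee_pos|ft_f"
python3 -m pendant '[[[0,0,1],[0,0,0],54],[[0,0,2],[0,0,0],54],[[0,0,2],[0,0,0],54]]' |egrep "ee_pos|ft_f"
python3 -c "
from h import *
st()"
```

```text
ee_pos: [549.2, 28.4, 95.3]
ft_force: [-0.5, 0.6, 0.2]
ee_pos: [549.4, 28.5, 94.5]
ft_force: [-1.2, 0.6, 3.9]
t 21.95 tcp [549.4  28.5  94.5] rot [ 3.1416e+00 -1.0000e-04 -1.4897e+00] F [-1.2  0.6  3.9] T [ 0.08  0.72 -0.  ] gap 56.92590087002345 15.001117663923651 q [ 0.35  0.41 -0.36  0.   -0.8  -0.27]
```

```bash

python3 - <<'E'
from h import *
fs=[]
for _ in range(4):
    p=manip.grab_frame("scene");fs.append(p["frame"].astype(float))
f=np.mean(fs,0)
# predicted dots for lid yaw candidates, top at z ~97.4
R=cv2.Rodrigues(np.array(p["rvec"],float))[0];t=np.array(p["tvec"]).reshape(3)
def proj(X):
    c=R@np.array(X)+t;x,y=c[:2]/c[2];s=1+p["k1"]*(x*x+y*y);return p["cx"]+p["fx"]*x*s,p["cy"]+p["fy"]*y*s
b=f[...,0]-f[...,2]
for yw in(-3.3,86.7,176.7,-93.3): 
    a=np.radians(yw);print(yw,np.round(proj([549.4+23*np.cos(a),27.5+23*np.sin(a),97.4]),1))
u0,v0=proj([549.4,27.5,97.4]);print("c",u0,v0);np.set_printoptions(linewidth=250)
u0,v0=int(u0),int(v0);print(b[v0-9:v0+12,u0-16:u0+17].astype(int))
cv2.imwrite("pics/s2.png",cv2.resize(f[v0-25:v0+35,u0-40:u0+40].astype(np.uint8),(800,600),interpolation=cv2.INTER_CUBIC))
E
```

```text
-3.3 [190.3 215.2]
86.7 [191.8 222.2]
176.7 [206.7 220.7]
-93.3 [204.8 213.7]
c 198.39559306327448 217.90403207173756
[[  0   1   0   2   0  -1  -3  -6  -6  -7  -7  -7  -7  -7  -7   2  31  34  10  -2  -5  -5  -6  -5  -5  -5  -5  -3   0   2   2   3   0]
 [  1   1   0   1   1  -1  -3  -5  -7  -7  -7  -7  -7  -7  -7  -1  25  32  11  -2  -5  -5  -5  -5  -5  -5  -4  -2   0   1   0   1   1]
 [  1   0   1   0   0   0  -3  -6  -7  -7  -7  -7  -8  -8  -8  -3  21  34  14   0  -5  -5  -5  -5  -5  -5  -4  -2   1   1   2   1   0]
 [  1   0   1   1   2  -1  -3  -6  -7  -6  -8  -7  -7  -7  -7  -4  17  35  17   0  -4  -5  -5  -5  -5  -4  -2   1   2   2   2   1   0]
 [  0   1   1   0   1   0  -2  -5  -7  -7  -7  -6  -6  -5  -6  -3   9  24  16   1  -3  -3  -3  -4  -4  -3  -2   1   1   2   0   1   0]
 [ -1   0   0   0   1   0  -2  -4  -5  -5  -4  -4  -3  -3  -3  -2   2   7   6   0  -1   0   0   0  -2  -3  -2   0   0   1   1   0   1]
 [ -1   2   1   1   1   0   2   4   3   0  -1  -1  -1   0   0   0   0   0   0   0   1   7   9   4   0  -1   0   1   1   3   1   1   0]
 [ -2   0   2   0   1   1   7  14  16
[... 1153 characters left out ...]
  3   1   0   2   0  -3]
 [ -6  -6  -5  -3  -1  -1   0   2   7  13  11   3   0   0   0   0   0   0   0   0   0  -1   0   0   0   0   1   0   0   0   0   0  -3]
 [ -7  -7  -6  -4  -2   0   0   0   2   4   3   0   0   0   0   0   0   0   0   0   0   0   0   0   0   0   0   0   0   1   0  -1  -4]
 [ -8  -7  -7  -3  -1   0   0   0   0   0   0   0   0   0   0   0   0   0   0   0   0   0   0   0   0   0   1   0   1   0   0  -4  -6]
 [ -7  -8  -7  -5  -1   0   0   0   0   0   0   0   0   0   0   0   0   0   0   0   0   0   0   0   0   0   0   2   0  -1  -3  -7 -10]
 [ -7  -8  -8  -6  -4  -3   0   0   0   0   0   0   0   0   0   0   0   0   0  -1   0   0   0   0   0   0   0   0   0  -2  -5  -9 -11]]
```

View pics/s2.png

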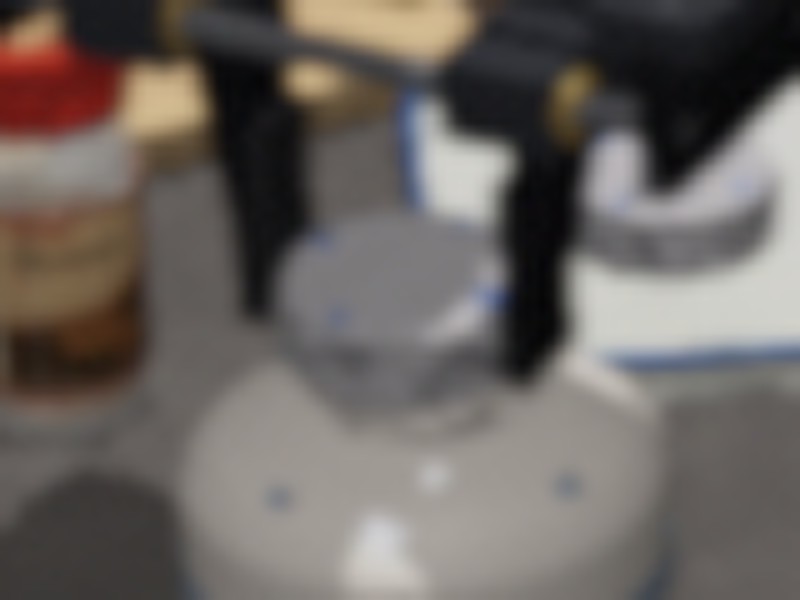

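```bash

python3 -m pendant '[[[0,0,-3],[0,0,0],54],[[1.3,0,-3],[0,0,0],54],[[1.3,0,-3],[0,0,0],54]]' >/dev/null
python3 -c "
from fit import *
st();fit(6,(82,96))"
```

```text
t 22.45 tcp [549.6  27.1  96.8] rot [ 3.1415e+00  1.0000e-04 -1.4901e+00] F [-1.   0.9 -0.8] T [0.02 0.09 0.04] gap 57.18149245191781 14.998570445459336 q [ 0.34  0.4  -0.36 -0.   -0.81 -0.26]
jar (array([548.93,  25.58]), 3111, np.float64(1.24))
lid (array([548.96,  26.42]), 655, np.float64(1.23)) tcp [549.6  27.2]
```

```bash

python3 -m pendant '[[[0.4,0,1],[0,0,0],54],[[0.4,0,2],[0,0,0],54],[[0.4,0,3],[0,0,0],54],[[0.4,0,3],[0,0,0],54]]' |egrep "ee_pos|ft_f"
python3 -m pendant '[[[0,0,0.7],[0,0,0],54],[[0,0,0.7],[0,0,0],54]]' |egrep "ee_pos|ft_f"
```

```text
ee_pos: [549.5, 26.8, 93.9]
ft_force: [0.3, -0.7, -1.1]
ee_pos: [549.6, 26.8, 93.3]
ft_force: [0.0, -0.7, -0.9]
```

Past the obstruction now without force; continue to the drop-in.

```bash

python3 -m pendant '[[[0,0,1],[0,0,0],54],[[0,0,1.5],[0,0,0],54],[[0,0,1.5],[0,0,0],54]]' |egrep "ee_pos|ft_f"
python3 -m pendant '[[[0,0,0.8],[0,0,0],54],[[0,0,1.5],[0,0,0],54],[[0,0,1.5],[0,0,0],54]]' |egrep "ee_pos|ft_f"
python3 -m pendant '[[[0,0,0.4],[0,0,0],54],[[0,0,0.4],[0,0,0],54]]' |egrep "ee_pos|ft_f"
```

```text
ee_pos: [549.6, 26.8, 91.8]
ft_force: [0.1, -0.7, 0.1]
ee_pos: [549.6, 26.8, 90.3]
ft_force: [-0.9, -1.3, -0.4]
ee_pos: [549.6, 26.8, 90.0]
ft_force: [-1.5, -1.1, 0.2]
```

```bash

python3 -m pendant '[[[0,0,0.4],[0,0,0],54],[[0,0,0.7],[0,0,0],54],[[0,0,0.7],[0,0,0],54]]' |egrep "ee_pos|ft_f"
python3 -m pendant '[[[0,0,0.3],[0,0,0],54],[[0,0,0.3],[0,0,0],54]]' |egrep "ee_pos|ft_f"
```

```text
ee_pos: [549.7, 26.8, 89.6]
ft_force: [-1.0, -1.2, 2.6]
ee_pos: [549.7, 26.8, 89.4]
ft_force: [-2.1, -0.9, 4.7]
```

```bash

python3 -m pendant '[[[0,0.07,0.2],[0,0,0.05],54],[[0,0.14,0.4],[0,0,0.1],54],[[0,0.21,0.6],[0,0,0.15],54],[[0,0.28,0.85],[0,0,0.2],54],[[0,0.3,1.05],[0,0,0.25],54],[[0,0.3,1.05],[0,0,0.25],54]]' >/dev/null
python3 -c "
from h import *
st()"
python3 -m pendant '[[[0,0.07,0.2],[0,0,0.05],54],[[0,0.14,0.4],[0,0,0.1],54],[[0,0.21,0.6],[0,0,0.15],54],[[0,0.28,0.85],[0,0,0.2],54],[[0,0.3,1.05],[0,0,0.25],54],[[0,0.3,1.05],[0,0,0.25],54]]' >/dev/null
python3 -c "
from h import *
st()"
```

```text
t 25.25 tcp [549.8  26.8  88.2] rot [-3.1406e+00  4.0000e-04 -1.7399e+00] F [-1.2 -1.2  3.3] T [-0.3   0.33 -0.09] gap 57.042115094506755 15.002176535781473 q [ 0.34  0.41 -0.37  0.   -0.79 -0.51]
t 25.85 tcp [549.6  26.9  87.2] rot [-3.1404e+00  8.0000e-04 -1.9889e+00] F [-0.5 -1.8  3.9] T [-0.43  0.11 -0.06] gap 57.254823194969525 15.003380428534001 q [ 0.34  0.41 -0.37  0.   -0.78 -0.76]
```

```bash

python3 -m pendant '[[[0,0.07,0.2],[0,0,0.05],54],[[0,0.14,0.4],[0,0,0.1],54],[[0,0.21,0.65],[0,0,0.15],54],[[0,0.28,0.9],[0,0,0.2],54],[[0,0.28,0.9],[0,0,0.2],54]]' >/dev/null
python3 -c "
from h import *
st()"
python3 -m pendant '[[[0,0.07,0.2],[0,0,0.05],54],[[0,0.14,0.4],[0,0,0.1],54],[[0,0.21,0.65],[0,0,0.15],54],[[0,0.28,0.9],[0,0,0.2],54],[[0,0.28,0.9],[0,0,0.2],54]]' >/dev/null
python3 -c "
from h import *
st()"
```

```text
t 26.35 tcp [549.4  27.   86.3] rot [-3.1405e+00  9.0000e-04 -2.1882e+00] F [ 1.  -1.9  3.5] T [-0.61 -0.03 -0.06] gap 57.249743867672876 15.005017672665417 q [ 0.34  0.42 -0.37  0.   -0.78 -0.96]
t 26.85 tcp [549.3  27.   85.4] rot [-3.1405e+00  1.2000e-03 -2.3877e+00] F [ 1.4 -2.7  4.4] T [-0.86 -0.28 -0.09] gap 57.26350701030373 15.00541252316907 q [ 0.34  0.42 -0.37  0.   -0.78 -1.16]
```

```bash

python3 -m pendant '[[[0,0.07,0.2],[0,0,0.05],54],[[0,0.14,0.4],[0,0,0.1],54],[[0,0.21,0.65],[0,0,0.15],54],[[0,0.28,0.9],[0,0,0.2],54],[[0,0.28,0.9],[0,0,0.2],54]]' >/dev/null
python3 -c "
from h import *
st()"
python3 -m pendant '[[[0,0.07,0.2],[0,0,0.05],54],[[0,0.14,0.4],[0,0,0.1],54],[[0,0.21,0.65],[0,0,0.15],54],[[0,0.28,0.85],[0,0,0.2],54],[[0,0.28,0.85],[0,0,0.2],54]]' >/dev/null
python3 -c "
from h import *
st()"
```

```text
t 27.35 tcp [549.1  27.2  84.5] rot [-3.1406e+00  1.3000e-03 -2.5875e+00] F [ 1.9 -3.9  2.9] T [-1.13 -0.55 -0.06] gap 56.906319788337846 15.006670004222542 q [ 0.34  0.42 -0.37  0.   -0.78 -1.36]
t 27.85 tcp [549.1  27.3  83.9] rot [-3.1407e+00  1.7000e-03 -2.7872e+00] F [ 1.8 -3.5  3.9] T [-1.42 -0.65 -0.07] gap 56.76731991066728 15.004851494450122 q [ 0.35  0.42 -0.38  0.   -0.78 -1.56]
```

```bash

python3 -m pendant '[[[0,0.1,0.2],[0,0,0.05],54],[[0,0.1,0.3],[0,0,0.1],54],[[0,0.1,0.3],[0,0,0.1],54]]' >/dev/null
python3 -c "
from h import *
st()"
python3 -m pendant '[[[0,0.1,0],[0,0,0.05],54],[[0,0.1,0],[0,0,0.1],54],[[0,0.1,0],[0,0,0.1],54]]' >/dev/null
python3 -c "
from h import *
st()"
```

```text
t 28.15 tcp [549.   27.3  83.7] rot [-3.1408e+00  1.7000e-03 -2.8872e+00] F [ 1.4 -4.8  6.6] T [-1.42 -0.56 -0.02] gap 57.082778675632156 15.00151690095663 q [ 0.35  0.42 -0.38  0.   -0.78 -1.66]
t 28.45 tcp [549.1  27.4  83.7] rot [-3.1409e+00  1.9000e-03 -2.9870e+00] F [ 1.9 -4.4  5. ] T [-1.54 -0.64 -0.02] gap 57.11233890032201 15.003519302699715 q [ 0.35  0.42 -0.38  0.   -0.78 -1.76]
```

```bash

python3 -m pendant '[[[0,0,0],[0,0,0.05],54],[[0,0,0],[0,0,0.1],54],[[0,0,0],[0,0,0.1],54]]' >/dev/null
python3 -c "
from h import *
st()"
python3 -m pendant '[[[0,0,0],[0,0,0.04],54],[[0,0,0],[0,0,0.04],54]]' >/dev/null
python3 -c "
from h import *
st()"
```

```text
t 28.75 tcp [549.   27.3  83.7] rot [-3.1409e+00  1.7000e-03 -3.0870e+00] F [ 1.7 -4.7  5.2] T [-1.58 -0.63  0.03] gap 57.15365682415853 15.003653524909168 q [ 0.35  0.42 -0.38  0.   -0.78 -1.86]
t 28.95 tcp [549.   27.3  83.7] rot [-3.1410e+00  1.7000e-03 -3.1268e+00] F [ 2.  -5.   5.7] T [-1.57 -0.58 -0.03] gap 57.04977810943511 15.004164178390056 q [ 0.35  0.42 -0.38  0.   -0.78 -1.9 ]
```

```bash

python3 -m pendant '[[[0,0,0],[0,0,0.02],54],[[0,0,0],[0,0,0.02],54]]' >/dev/null
python3 -c "
from h import *
st()"
python3 -m pendant '[[[0,0,0],[0,0,0.02],54],[[0,0,0],[0,0,0.02],54]]' >/dev/null
python3 - <<'E'
from h import *
st()
p,acc=blue(4)
try: print(dots(p,acc,(549,28),58,32,55))
except Exception as e: print(e)
E
```

```text
t 29.15 tcp [548.9  27.3  83.7] rot [-3.1411e+00  1.7000e-03  3.1368e+00] F [ 1.6 -4.6  4.6] T [-1.6  -0.63  0.03] gap 57.17670772226894 15.004088734276593 q [ 0.35  0.42 -0.38  0.   -0.78 -1.92]
t 29.35 tcp [548.9  27.4  83.7] rot [-3.1411e+00  1.6000e-03  3.1169e+00] F [ 2.1 -4.7  5. ] T [-1.54 -0.57  0.06] gap 56.778689599763034 15.004211110062897 q [ 0.35  0.42 -0.38  0.   -0.78 -1.94]
(1, array([505.63297523,  36.67847912]), array([0.]), array([0.]), np.float64(0.0))
```

```bash

python3 -m pendant '[[[0,0,0],[0,0,0.015],54],[[0,0,0],[0,0,0.015],54]]' >/dev/null
python3 -c "
from h import *
st();st();print([round(float(manip.grab_frame('top') and manip.get_obs()['wrist_torque'][2]),3) for _ in range(4)])"
```

```text
t 29.75 tcp [548.9  27.4  83.7] rot [-3.1411e+00  1.6000e-03  3.1021e+00] F [ 1.7 -4.6  5.2] T [-1.58 -0.58  0.07] gap 56.79201341053741 15.004313250537962 q [ 0.35  0.42 -0.38  0.   -0.78 -1.96]
t 29.75 tcp [548.9  27.4  83.7] rot [-3.1411e+00  1.6000e-03  3.1021e+00] F [ 1.7 -4.6  5.2] T [-1.58 -0.58  0.07] gap 56.79201341053741 15.004313250537962 q [ 0.35  0.42 -0.38  0.   -0.78 -1.96]
[0.009, 0.093, 0.074, 0.071]
```

```bash
cat >> h.py <<'E'
def tz(n=4):
    v=[]
    for _ in range(n):
        p=manip.grab_frame('top');o=manip.get_obs();v.append(o['wrist_torque'][2])
    print("Tz",np.mean(v).round(3),"yaw",o["tcp_rot"][2],"t",o["time_s"])
E
python3 -m pendant '[[[0,0,0],[0,0,0.02],54],[[0,0,0],[0,0,0.02],54]]' >/dev/null
python3 -c "
from h import *
tz(4)"
python3 -m pendant '[[[0,0,0],[0,0,0.02],54],[[0,0,0],[0,0,0.02],54]]' >/dev/null
python3 -c "
from h import *
tz(4)"
```

```text
Tz 0.057 yaw 3.0821304613793563 t 30.35
Tz 0.057 yaw 3.0621543210752638 t 30.75
```

```bash

python3 -m pendant '[[[0,0,0],[0,0,0.02],54],[[0,0,0],[0,0,0.02],54]]' >/dev/null
python3 -c "
from h import *
tz(4)"
python3 -m pendant '[[[0,0,0],[0,0,0.02],54],[[0,0,0],[0,0,0.02],54]]' >/dev/null
python3 - <<'E'
from h import *
tz(4);st()
p,acc=blue(4)
try: print(dots(p,acc,(549,28),58,32,55))
except Exception as e: print(e)
E
```

```text
Tz 0.079 yaw 3.0421997495194697 t 31.15
Tz 0.095 yaw 3.02227536789373 t 31.55
t 31.55 tcp [548.9  27.3  83.7] rot [-3.1412e+00  1.7000e-03  3.0223e+00] F [ 1.8 -5.2  5. ] T [-1.63 -0.58  0.11] gap 57.2521232089525 15.0043152901344 q [ 0.35  0.42 -0.38  0.   -0.78 -2.04]
(1, array([505.63757527,  36.6762141 ]), array([0.]), array([0.]), np.float64(0.0))
```

```bash
cat > ly.py <<'E'
from h import *
from scipy.optimize import least_squares
def lidyaw(zt,n=5,c0=(549.5,28)):
    b=0
    for _ in range(n):
        p=manip.grab_frame("scene");f=p["frame"].astype(float);b=b+(f[...,0]-f[...,2])/n
    X=ray_grid(p,zt);d=X-np.array(c0);r=np.hypot(d[...,0],d[...,1])
    m=((r>15)&(r<29)&(b>6)).astype(np.uint8);k,l=cv2.connectedComponents(m)
    v,u=np.mgrid[0:384,0:512];pts=[];ws=[]
    for i in range(1,k):
        s=(l==i);w=b[s]
        if w.sum()<30:continue
        pts.append(ray(p,(u[s]*w).sum()/w.sum(),(v[s]*w).sum()/w.sum(),zt)[:2]);ws.append(w.sum().round())
    P=np.array(pts);a=np.degrees(np.arctan2(*(P-c0).T[::-1]));print("pts",P.round(1).tolist(),ws)
    def res(x):
        out=[]
        for q in P:
            th=[x[2]+np.pi/2*j for j in range(4)]
            D=np.array([[x[0]+23*np.cos(t)-q[0],x[1]+23*np.sin(t)-q[1]] for t in th])
            out+=list(D[np.argmin((D**2).sum(1))])
        return out
    best=min((least_squares(res,[*c0,t],loss="soft_l1") for t in np.radians([-40,-15,10,35])),key=lambda s:s.cost)
    print("c",best.x[:2].round(1),"yaw",(np.degrees(best.x[2])+45)%90-45,"cost",best.cost.round(2))
E
python3 -c "
from ly import *
lidyaw(86.7);st()"
```

```text
pts [[562.5, 5.1], [543.2, 5.5], [526.6, 33.9]] [np.float64(138.0), np.float64(128.0), np.float64(77.0)]
c [545.1  20.1] yaw -38.47508873167436 cost 14.66
t 32.0 tcp [549.   27.3  83.7] rot [-3.1412e+00  1.8000e-03  3.0222e+00] F [ 2.3 -5.1  5.4] T [-1.6  -0.61  0.13] gap 57.08590867985164 15.004320591688156 q [ 0.35  0.42 -0.38  0.   -0.78 -2.04]
```

```bash

python3 -m pendant '[[[0,0,-0.5],[0,0,0],54],[[0,0,-0.5],[0,0,0],60],[[0,0,-0.5],[0,0,0],72],[[0,0,-0.5],[0,0,0],72],[[0,0,-0.5],[0,0,0],72],[[0,0,-30],[0,0,0],72],[[0,0,-70],[0,0,0],80],[[0,0,-70],[0,0,0],80]]' | egrep "gap|ee_p|ft"
python3 -m pendant '[[[0,40,0],[0,0,0],80],[[0,90,0],[0,0,0],80],[[0,140,0],[0,0,0],80],[[0,140,0],[0,0,0],80]]' | egrep "gap|ee_p|ft"
python3 - <<'E'
from h import *
p,acc=blue(6)
f=lambda *a:print(*[np.round(x,2) for x in dots(p,acc,*a)])
f((549.5,28.6),58,32,55);f((549.5,28.6),87,12,29);f((600,-156),23,12,30)
cv2.imwrite("pics/t2.png",cv2.resize(p["frame"][100:260,120:330],(787,600)))
E
```

```text
ee_pos: [551.5, 28.7, 158.4]
ft_force: [0.8, 0.5, 0.1]
finger_gap: 78.2
ee_pos: [566.1, 172.0, 152.6]
ft_force: [0.2, -0.2, -0.2]
finger_gap: 80.0
5 [551.36  34.62] [43.94 24.9  38.17 50.63 45.77] [-100.97  -18.23   72.49   80.75  177.45] -11.76
4 [549.71  29.73] [22.95 23.06 22.84 23.12] [-103.44  -14.39   76.13  166.17] -13.88
4 [ 600.45 -157.21] [23.24 22.92 23.08 23.24] [-93.54  -2.43  86.44 177.15] -3.09
```

View pics/t2.png

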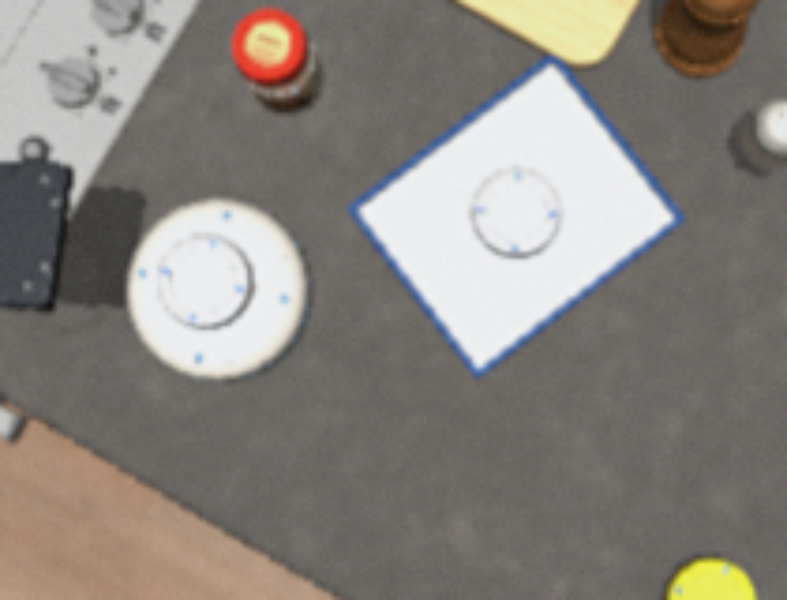

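```bash
python3 - <<'E'
from h import *
p,acc=blue(8)
f=lambda *a:print(*[np.round(x,2) for x in dots(p,acc,*a)])
f((549.5,28.6),58,38,52);f((549.5,28.6),87,12,29);to([549.5,28.3,110]);st()
w=cloud(p);d=np.hypot(w[...,0]-549.5,w[...,1]-28.5);print(np.nanmedian(w[...,2][d<20]))
E
```

```text
4 [549.5   28.68] [44.34 44.33 44.43 44.59] [-100.07  -10.19   79.61  169.69] -10.24
4 [549.7   29.73] [22.9  23.07 22.84 23.11] [-103.4   -14.37   76.08  166.2 ] -13.87
shift [-1.2, -139.0, 43.1] 
t 33.9 tcp [565.4 166.4 153.1] rot [3.1415e+00 1.0000e-04 3.0180e+00] F [ 0.9 -0.3 -1.2] T [-0.06 -0.02  0.02] gap 79.53404862296199 0.0 q [ 0.56  0.4  -0.2  -0.   -0.98 -2.26]
86.74547035880366
```

```bash
python3 -c "
from plant import manip
print(manip.hand_in())"
```

```text
the job is handed in; nothing more can be done
None
```

I handed the job in at about 34 s with the jar closed by the lid that goes fully home: its top is about 5 mm above the rim and the jar has not moved or turned. The wrong-disc lid is in the white tray. I stopped tightening at a light torque of about 0.1 N m, a few degrees past the aligned dots, without feeling a sharp stop; the spice jar and salt shaker were not touched.

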